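# Uncap the head tube

## Robot

A 7-joint arm with a two-finger parallel gripper is mounted at the origin on the work surface. World frame = base frame: x ahead of the robot, y to its left, z up, the work surface at z = 0. Lengths are in mm, angles in rad, forces in N, time in s.
With the tool pointing down it reaches from about 350 to 900 mm from the base axis. Payload 7.2 kg.
Tool frame: the origin (TCP) lies midway between the tips of the shut fingers; the grasp point (between the pads) lies 19 mm behind it; z points along the fingers, y is the direction in which the jaws open and shut (so a half turn about z gives the same grasp; the last joint's range is limited). The gripper opens to 85 mm and grips with 20 to 120 N. Pads are 22 mm wide; open, the fingers measure 114 mm over their backs; the gripper's body (76 mm by 85 mm) begins 54 mm behind the grasp point. The pads swing forward as they close: fully open they stand 13 mm farther back than shut.
Start: joints at [-1.199, 0.411, -0.013, 1.596, 0.006, 1.134, -0.082], TCP at [266.108, 565.522, 231.297] pointing down, gripper open.
Joint ranges: [-2.95, 2.95], [-0.29, 1.99], [-1.47, 1.44], [0.14, 2.54], [-1.03, 4.17], [0.13, 1.85], [-2.86, 2.86]. Speed limits (rad/s): [2.39, 2.39, 3.01, 3.01, 3.14, 3.14, 3.14].

## Interface

Orientations are given as [roll, pitch, yaw] about the fixed x, y, z axes, in that order (R = Rz(yaw) Ry(pitch) Rx(roll)).
In Python, from workcell import ctrl gives the robot as it stands.
- The arm moves only by the tool step_arm, never from a script. Its arguments are lists of equal length, an entry for each row: "linear": the shift along the tool's x, y, z in mm, a list of three; "rot": the turn, a rotation vector about the tool's x, y, z in degrees, a list of three; "jaw": the finger opening in mm, from 0 to 85.4. A call has 1 to 8 rows; each row shifts and turns the commanded pose from where the row before left it, along the tool's axes as they then stand; what a row does not reach is not made up. A row lasts 1/8 s, in which the tool goes at most 62.5 mm and 10.7 degrees, less where a joint would pass 70% of its speed; a pose out of reach is approached as far as the arm can. A call with a gripper value outside its range is refused whole. The fingers move at their own pace and stop on an object; "force" is the grip in N (left out, the last holds). Time passes only in rows, so rows that do not move let the fingers close. It gives the time, the measured TCP pose, the force and the opening at its end, in the units of the state.
- ctrl.get_state(): the state, without advancing time (a new reading comes with each control period).
- ctrl.camera(name): name is "scene" or "top" or "wrist"; returns the picture (420x560x3 uint8, red, green, blue); there is no depth.
- ctrl.camera_params(name): a dict with "mtx" (3x3 intrinsics, pixels), "camera_from_world" (4x4, takes a point from world to camera coordinates). Camera axes: x right, y down, z forward; pixel columns grow to the right and rows downward; lengths in mm; the calibration is good to about 2 mm. A picture is of the moment at which its call begins: read the wrist's pose just before it. camera_params takes no time and is no camera call; for the wrist camera it gives the pose at the moment of the call.
- ctrl.hand_in(): hands the job in, once; it reports no verdict.
The state is a dict: "time": time; "joints": joint angles; "joint_velocities": joint speeds; "tau": joint torques, N m; "tcp_pos": TCP position; "tool_rot": TCP orientation; "wrist_force": force on the tool from outside, world axes, zero at the start; "ft_torque": the same for the moment, N m; "finger_gap": finger opening in mm.
Only numpy, scipy, OpenCV 4.12 (cv2) and the standard library are available. Lean on these libraries where they do the work, as an engineer would, in place of code of your own. Each camera call takes 0.05 s, during which the arm holds its last target.

## Task

Three upright steel tubes stand on the bench, each with a loose black end cap. Lift the cap off the thickest tube and set it down (do not drop it) flat in the empty half of the aluminium tray, closed side up as it sat on the tube. Leave the other two tubes capped.

Things in the scene. Friction and masses are not known exactly. Their poses are not given: they have to be found in the camera images.
- cap_thick_center (a point): centre (half-way up) of the black end cap on the thickest of three upright steel tubes: a round cup, open side down, 54 mm across, 36 mm tall, top 6 mm and wall 3 mm thick, slipped 30 mm over the 44 mm tube with 2 mm play all round. Tube fixed in an 85 mm round wooden foot, 135 mm high in all; this centre starts 123 mm above the bench. z up, out of the closed top. 25 to 50 g. Take this.
- cap_mid_center (a point): centre (half-way up) of the black end cap on the middle-thick, tallest of three upright steel tubes: a round cup, open side down, 42 mm across, 36 mm tall, top 6 mm and wall 3 mm thick, slipped 30 mm over the 32 mm tube with 2 mm play all round. Tube fixed in an 85 mm round wooden foot, 160 mm high in all; this centre starts 148 mm above the bench. z up, out of the closed top. Leave it.
- cap_thin_center (a point): centre (half-way up) of the black end cap on the thinnest, shortest of three upright steel tubes: a round cup, open side down, 35 mm across, 36 mm tall, top 6 mm and wall 3 mm thick, slipped 30 mm over the 25 mm tube with 2 mm play all round. Tube fixed in an 85 mm round wooden foot, 120 mm high in all; this centre starts 108 mm above the bench. z up, out of the closed top. Leave it.
- tray_empty (a point): middle of the floor (3 mm above the bench) of the empty half of a fixed open aluminium tray, 170 mm along this point's x axis, 280 mm along y, with 3 mm walls 18 mm high and one such divider across the middle. The empty half is 164 mm (x) by 135 mm (y) inside; the other half, towards +y, holds two steel bearing cups. The tray is turned up to 0.3 rad; z up.
Things that resemble listed ones, but are neither listed nor needed, are in the scene too. Leave any blue or turquoise look-alike of the part that bears cap_thick_center alone.

How it is judged:
By the outcome, as a careful person would: the job done as asked, in the order asked, and still so for the second after the job is handed in, with the robot touching nothing.
It also fails if it takes over 38 s, if anything falls off the work surface, if the arm or the gripper's body presses on something with over 40 N, if the wrist force passes 120 N, or if a joint passes its speed limit or range.

## Working session

There is one attempt and no reset: what is moved stays moved. The work goes in short steps, Python scripts to look and compute and a tool call to move; the robot and the scene stay as the last step left them, time stands still between calls to the robot, and variables do not carry over. Pictures are saved under pics/ and viewed, and the job is handed in when it is done.

Besides the shell and the picture viewer there is one more tool, called in YAML: its name, and indented under it one key for each argument. step_arm: Moves the arm, as the interface text tells. Its arguments: {"type":"object","properties":{"linear":{"type":"array","items":{"type":"array","items":{"type":"number"}}},"rot":{"type":"array","items":{"type":"array","items":{"type":"number"}}},"jaw":{"type":"array","items":{"type":"number"}},"force":{"type":"number"}},"required":["linear","rot","jaw"]}

```bash
mkdir -p pics; python3 - <<'E'
from workcell import ctrl
import cv2,numpy as np
s=ctrl.get_state();print(s)
for n in("scene","top","wrist"):
    p=ctrl.camera_params(n);print(n,np.round(p["mtx"],1).tolist(),np.round(p["camera_from_world"],3).tolist())
    cv2.imwrite(f"pics/{n}0.png",ctrl.camera(n)[:,:,::-1])
E
```

```text
{'time': 0.0, 'joints': array([-1.19920108,  0.4119428 , -0.0127136 ,  1.59704048,  0.00559989,
        1.13432356, -0.08222003]), 'joint_velocities': array([ 0.0005416 , -0.00041036, -0.00074008,  0.00055081,  0.00034113,
       -0.00062286, -0.00188633]), 'tau': array([-3.19039164e-04, -6.00616622e+01,  6.82234559e-01, -2.99417871e+01,
        1.38320323e-02,  1.07208148e-02, -4.54431211e-05]), 'tcp_pos': array([265.91901063, 565.0500002 , 230.42780823]), 'tool_rot': array([-3.13991827e+00,  1.18532589e-04,  2.70180350e+00]), 'wrist_force': array([ 0.36219248, -0.20309906, -0.17553035]), 'ft_torque': array([ 0.02765853, -0.0115523 ,  0.04998458]), 'finger_gap': 85.5171737017484}
scene [[453.4, 0.0, 274.6], [0.0, 453.4, 210.4], [0.0, 0.0, 1.0]] [[0.233, 0.972, -0.01, -3.737], [0.685, -0.171, -0.708, -311.763], [-0.69, 0.158, -0.706, 1391.578], [0.0, 0.0, 0.0, 1.0]]
top [[460.9, 0.0, 279.8], [0.0, 460.9, 209.5], [0.0, 0.0, 1.0]] [[0.017, -1.0, -0.005, -126.527], [-0.988, -0.016, -0.152, 565.615], [0.152, 0.007, -0.988, 1079.483], [0.0, 0.0, 0.0, 1.0]]
wrist [[308.7, 0.0, 279.8], [0.0, 308.7, 209.0], [0.0, 0.0, 1.0]] [[0.425, 0.905, -0.002, -623.235], [0.856, -0.402, 0.324, -43.029], [0.293, -0.139, -0.946, 380.782], [0.0, 0.0, 0.0, 1.0]]
```

View pics/scene0.png

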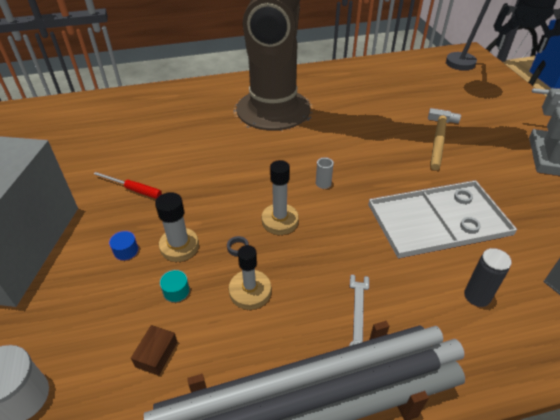

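View pics/top0.png

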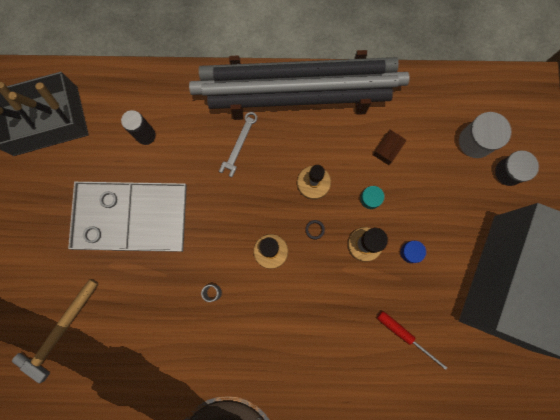

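View pics/wrist0.png

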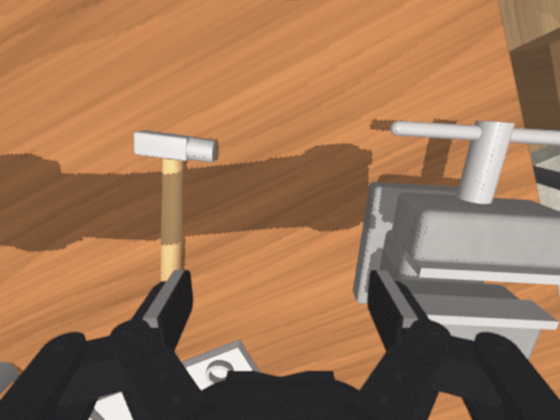

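The scene view shows the thick cap at (171,207), with a blue look-alike at (124,245) and a turquoise one at (175,286). In the top view the thick cap is at (374,240), mid at (269,248) and thin at (317,173). The tray's empty half is the right cell, around (157,217) in the top view. The wrist sees only the hammer and vise. Next I'll measure.

```bash
cat > h.py <<'E'
import numpy as np,cv2
def ray(P,u,v):
    K=P["mtx"];T=P["camera_from_world"];R=T[:3,:3];t=T[:3,3]
    d=R.T@np.linalg.inv(K)@np.array([u,v,1.]);return -R.T@t,d
def onz(P,u,v,z):
    o,d=ray(P,u,v);return o+d*(z-o[2])/d[2]
def proj(P,X):
    T=P["camera_from_world"];c=T[:3,:3]@np.asarray(X,float)+T[:3,3];q=P["mtx"]@c;return q[:2]/q[2]
E
python3 - <<'E'
from workcell import ctrl
from h import *
T=ctrl.camera_params("top");S=ctrl.camera_params("scene")
a=cv2.imread("pics/top0.png");b=cv2.imread("pics/scene0.png")
for n,im,P,rois in(("top",a,T,[(345,215,400,275),(250,225,300,275),(295,155,345,205)]),("scene",b,S,[(145,180,205,230),(260,150,300,195),(230,235,270,275)])):
  for r in rois:
    c=im[r[1]:r[3],r[0]:r[2]];m=(c.max(2)<45).astype(np.uint8)
    k,l,st,ce=cv2.connectedComponentsWithStats(m);i=1+np.argmax(st[1:,4]);x,y,w,h,A=st[i]
    cn=max(cv2.findContours((l==i).astype(np.uint8),0,1)[0],key=len)
    (cx,cy),rad=cv2.minEnclosingCircle(cn)
    print(n,(x+r[0],y+r[1],w,h,A),np.round(ce[i]+r[:2],1), (cx+r[0],cy+r[1],rad))
# wood feet in top
hsv=cv2.cvtColor(a,cv2.COLOR_BGR2HSV)
for u,v in((355,250),(258,258),(304,190),(157,217)):print(a[v,u],hsv[v,u])
print("rough thick",onz(T,374.5,239.5,141))
# tray corners
g=((a.min(2)>110)).astype(np.uint8);g[:,:60]=0;g[:,200:]=0;g[:170]=0;g[265:]=0
g=cv2.morphologyEx(g,cv2.MORPH_CLOSE,np.ones((5,5)))
cn=max(cv2.findContours(g,0,1)[0],key=cv2.contourArea);bx=cv2.boxPoints(cv2.minAreaRect(cn))
print(bx);print([np.round(onz(T,u,v,10),1) for u,v in bx])
v=[cv2.resize(a[210:280,340:410],(500,500),interpolation=0)]
cv2.imwrite("pics/z1.png",cv2.convertScaleAbs(v[0],alpha=1.8))
cv2.imwrite("pics/z2.png",cv2.resize(a[165:265,55:205],(780,520),interpolation=0))
E
```

```text
top (np.int32(360), np.int32(228), np.int32(27), np.int32(24), np.int32(504)) [373.4 240. ] (373.0, 240.0, 13.601571083068848)
top (np.int32(260), np.int32(238), np.int32(18), np.int32(19), np.int32(263)) [268.6 247. ] (268.0980396270752, 247.3137264251709, 9.522529602050781)
top (np.int32(309), np.int32(165), np.int32(15), np.int32(18), np.int32(199)) [316.1 173.5] (316.0, 173.5, 8.732224464416504)
scene (np.int32(156), np.int32(193), np.int32(28), np.int32(29), np.int32(647)) [169.5 207.1] (169.51324462890625, 207.0099334716797, 15.22333812713623)
scene (np.int32(271), np.int32(161), np.int32(18), np.int32(24), np.int32(386)) [279.5 172.6] (279.5, 172.7727279663086, 12.095623016357422)
scene (np.int32(236), np.int32(245), np.int32(20), np.int32(26), np.int32(381)) [246.9 257.6] (247.0, 257.5599994659424, 12.599846839904785)
[ 66 118 157] [ 17 148 157]
[ 72 122 162] [ 17 142 162]
[ 72 121 161] [ 17 141 161]
[162 169 176] [ 15  20 176]
rough thick [ 489.34775536 -326.83483121  141.        ]
[[ 68.809685 248.65732 ]
 [ 70.01562  181.1253  ]
 [184.35416  183.16705 ]
 [183.14822  250.69907 ]]
[array([466. , 404.9,  10. ]), array([637. , 416.7,  10. ]), array([636.3, 126.1,  10. ]), array([465.7, 120.8,  10. ])]
```

View pics/z1.png

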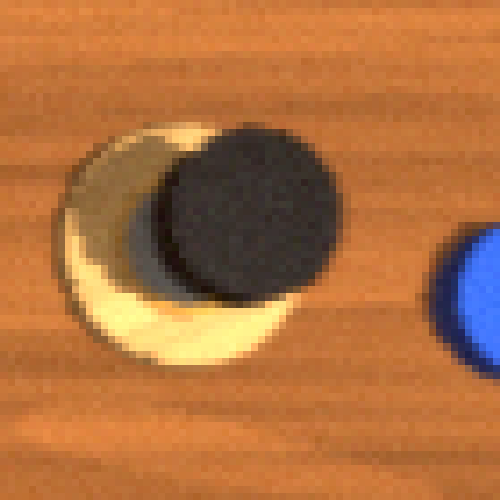

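View pics/z2.png

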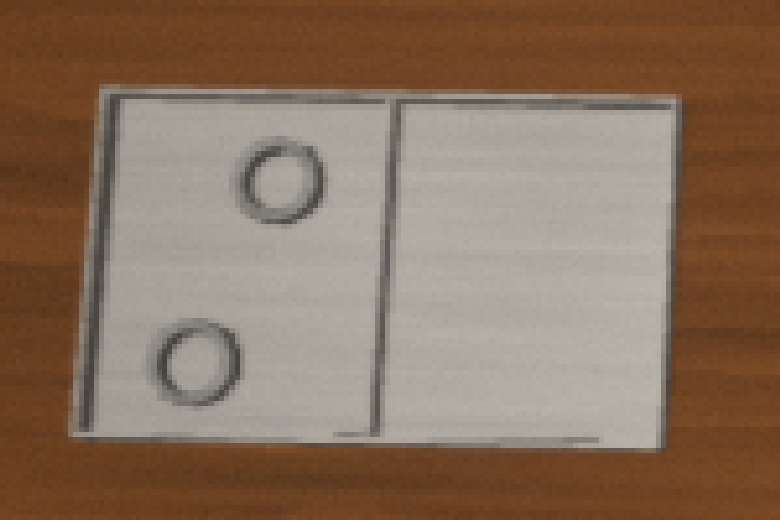

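```bash
python3 - <<'E'
from workcell import ctrl
from h import *
T=ctrl.camera_params("top");S=ctrl.camera_params("scene")
c=onz(T,375.3,239.3,141);print("thick top",c,"scene px",proj(S,c), proj(S,c-[0,0,18]))
o1,d1=ray(T,375.3,239.3)
for n,u,v,z in(("mid",268.6,246.8,166),("thin",316.5,172.5,126),("blue",414,252,20),("turq",373,197,20)):print(n,onz(T,u,v,z))
q=lambda x,y,z=21:onz(T,55+x/5.2-.5,165+y/5.2-.5,z)
C=[q(393,101),q(680,97),q(661,450),q(376,437)]
for k in C:print(np.round(k,1))
m=np.mean(C,0);print("tray centre(z21)",m);e=C[1]-C[2];print("x dir ang",np.degrees(np.arctan2(e[1],e[0])),np.linalg.norm(e))
print(proj(S,[m[0],m[1],3]))
E
```

```text
thick top [ 489.81695559 -328.59593445  141.        ] scene px [168.73005753 200.57634705] [170.28752544 207.02601091]
mid [467.67126431 -95.38316908 166.        ]
thin [ 641.63617655 -199.88850717  126.        ]
blue [ 471.33665136 -447.06485529   20.        ]
turq [ 606.54027389 -348.70699204   20.        ]
[629.9 259.8  21. ]
[634.1 121.3  21. ]
[464.1 122.1  21. ]
[468.  257.1  21. ]
tray centre(z21) [549.02631983 190.10473755  21.        ]
x dir ang -0.26066094704136705 169.95324419219307
[409.15485468 223.42506798]
```

step_arm:
  linear:
    - [0, 0, 0]
    - [0, 0, 0]
    - [0, 0, 0]
    - [0, 0, 0]
    - [0, 0, 0]
    - [0, 0, 0]
    - [0, 0, 0]
    - [0, 0, 0]
  rot:
    - [0, 0, 9]
    - [0, 0, 9]
    - [0, 0, 9]
    - [0, 0, 9]
    - [0, 0, 9]
    - [0, 0, 10]
    - [0, 0, 9.8]
    - [0, 0, 0]
  jaw: [85, 85, 85, 85, 85, 85, 85, 85]

```text
time: 1.15
tcp_pos: [265.9, 565.4, 231.0]
tool_rot: [-3.142, 0.001, 1.572]
wrist_force: [0.1, -0.4, 0.4]
finger_gap: 85.1
```

step_arm:
  linear:
    - [-50, 20, 0]
    - [-50, 20, 0]
    - [-50, 20, 0]
    - [-50, 20, 0]
    - [-50, 20, 0]
    - [-50, 20, 0]
    - [-50, 20, 0]
    - [-50, 20, 0]
  rot:
    - [0, 0, 0]
    - [0, 0, 0]
    - [0, 0, 0]
    - [0, 0, 0]
    - [0, 0, 0]
    - [0, 0, 0]
    - [0, 0, 0]
    - [0, 0, 0]
  jaw: [85, 85, 85, 85, 85, 85, 85, 85]

```text
time: 2.15
tcp_pos: [426.6, 163.9, 231.5]
tool_rot: [3.141, -0.0, 1.576]
wrist_force: [0.2, 1.0, 0.6]
finger_gap: 85.3
```

step_arm:
  linear:
    - [-50, 8, 0]
    - [-50, 8, 0]
    - [-50, 8, 0]
    - [-50, 8, 0]
    - [-50, 8, 0]
    - [-50, 8, 0]
    - [-50, 8, 0]
    - [-50, 8, 0]
  rot:
    - [0, 0, 0]
    - [0, 0, 0]
    - [0, 0, 0]
    - [0, 0, 0]
    - [0, 0, 0]
    - [0, 0, 0]
    - [0, 0, 0]
    - [0, 0, 0]
  jaw: [85, 85, 85, 85, 85, 85, 85, 85]

```text
time: 3.15
tcp_pos: [490.3, -235.9, 231.3]
tool_rot: [3.141, -0.0, 1.576]
wrist_force: [1.5, 1.2, 0.1]
finger_gap: 85.3
```

step_arm:
  linear:
    - [-46, 0, 0]
    - [-46, 0, 0]
    - [0, 0, 0]
  rot:
    - [0, 0, 0]
    - [0, 0, 0]
    - [0, 0, 0]
  jaw: [85, 85, 85]

```text
time: 3.52
tcp_pos: [488.5, -330.7, 231.2]
tool_rot: [-3.141, 0.002, 1.569]
wrist_force: [0.3, -0.3, 0.2]
finger_gap: 85.0
```

```bash
python3 - <<'E'
from workcell import ctrl
import cv2
from h import *
P=ctrl.camera_params("wrist");im=ctrl.camera("wrist")[:,:,::-1].copy()
np.savez("w1.npz",mtx=P["mtx"],camera_from_world=P["camera_from_world"])
s=ctrl.get_state();print(s["time"],s["tcp_pos"],s["tool_rot"],s["joints"])
print(proj(P,[489.8,-328.6,141]))
cv2.imwrite("pics/w1.png",im)
E
```

```text
3.575 [ 489.19440187 -328.19546071  230.92952668] [-3.14063895e+00  4.67730395e-04  1.57098926e+00] [-0.03088484  0.41345036  0.73394919  1.72313267 -0.30219164  1.12238493
  0.79419696]
[281.51553208 209.508824  ]
```

View pics/w1.png

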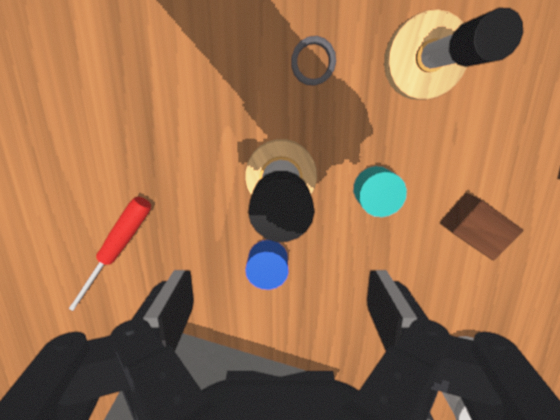

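The wrist view shows the thick cap at about (281,208), against a predicted (281.5,209.5), so the position agrees. Nothing sits between the fingers and the cap. Going down.

step_arm:
  linear:
    - [0, 0, 30]
    - [0, 0, 30]
    - [0, 0, 30]
    - [0, 0, 20]
    - [0, 0, 13]
    - [0, 0, 0]
    - [0, 0, 0]
  rot:
    - [0, 0, 0]
    - [0, 0, 0]
    - [0, 0, 0]
    - [0, 0, 0]
    - [0, 0, 0]
    - [0, 0, 0]
    - [0, 0, 0]
  jaw: [85, 85, 85, 85, 85, 85, 85]

```text
time: 4.45
tcp_pos: [490.6, -326.9, 109.1]
tool_rot: [3.14, 0.001, 1.571]
wrist_force: [0.9, -0.3, 0.7]
finger_gap: 85.4
```

```bash
python3 - <<'E'
from workcell import ctrl
import cv2
from h import *
im=ctrl.camera("wrist")[:,:,::-1].copy()
s=ctrl.get_state();print(s["time"],s["tcp_pos"],s["wrist_force"])
cv2.imwrite("pics/w2.png",im)
b=ctrl.camera("scene")[:,:,::-1]
cv2.imwrite("pics/s2.png",cv2.resize(b[130:300,60:320],(780,510)))
E
```

```text
4.5 [ 490.62136762 -326.8777757   109.20777049] [0.19937245 0.64118215 0.49921212]
```

View pics/w2.png

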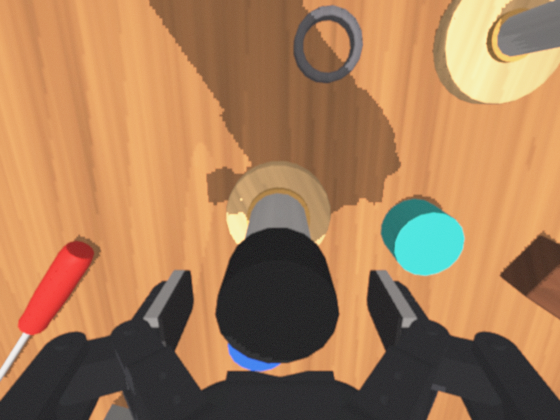

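View pics/s2.png

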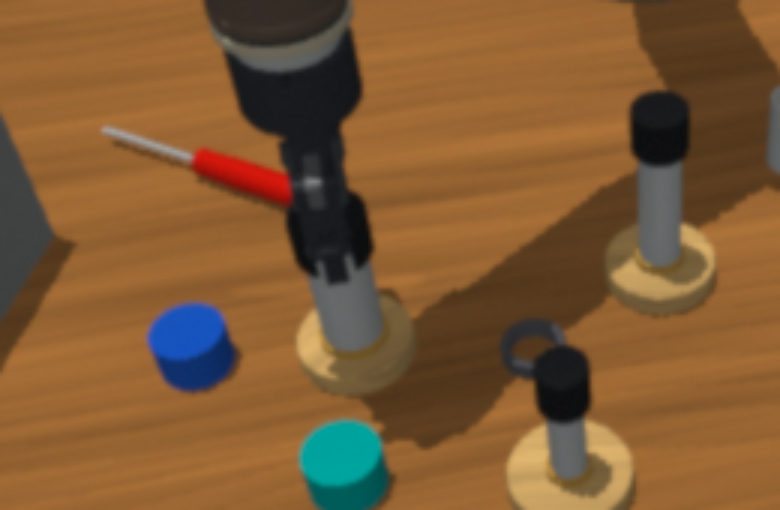

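The wrist view shows the cap centred between the pads at about (277,300). The scene view shows the finger in front of the cap's middle. Closing gently.

step_arm:
  linear:
    - [-2, 0, 0]
    - [0, 0, 0]
    - [0, 0, 0]
    - [0, 0, 0]
    - [0, 0, 0]
    - [0, 0, 0]
    - [0, 0, 0]
    - [0, 0, 0]
  rot:
    - [0, 0, 0]
    - [0, 0, 0]
    - [0, 0, 0]
    - [0, 0, 0]
    - [0, 0, 0]
    - [0, 0, 0]
    - [0, 0, 0]
    - [0, 0, 0]
  jaw: [70, 62, 56, 50, 48, 48, 48, 48]
  force: 30

```text
time: 5.55
tcp_pos: [490.2, -328.5, 108.5]
tool_rot: [3.141, -0.0, 1.571]
wrist_force: [-1.6, 0.3, 4.7]
finger_gap: 52.8
```

step_arm:
  linear:
    - [0, 0, 0]
    - [0, 0, 0]
    - [0, 0, -5]
    - [0, 0, -8]
    - [0, 0, -12]
    - [0, 0, -15]
    - [0, 0, -15]
    - [0, 0, 0]
  rot:
    - [0, 0, 0]
    - [0, 0, 0]
    - [0, 0, 0]
    - [0, 0, 0]
    - [0, 0, 0]
    - [0, 0, 0]
    - [0, 0, 0]
    - [0, 0, 0]
  jaw: [48, 48, 48, 48, 48, 48, 48, 48]

```text
time: 6.55
tcp_pos: [490.9, -329.0, 165.0]
tool_rot: [3.139, 0.001, 1.571]
wrist_force: [-0.5, 0.1, -0.1]
finger_gap: 52.5
```

```bash
python3 - <<'E'
from workcell import ctrl
import cv2
im=ctrl.camera("wrist")[:,:,::-1].copy()
s=ctrl.get_state();print(s["time"],s["tcp_pos"],s["wrist_force"],s["finger_gap"])
cv2.imwrite("pics/w3.png",im)
b=ctrl.camera("scene")[:,:,::-1]
cv2.imwrite("pics/s3.png",cv2.resize(b[130:300,60:320],(780,510)))
E
```

```text
6.6 [ 490.5181728  -328.58541387  164.02733539] [-0.09686677 -0.75070753 -1.57010602] 53.07354171552176
```

View pics/w3.png

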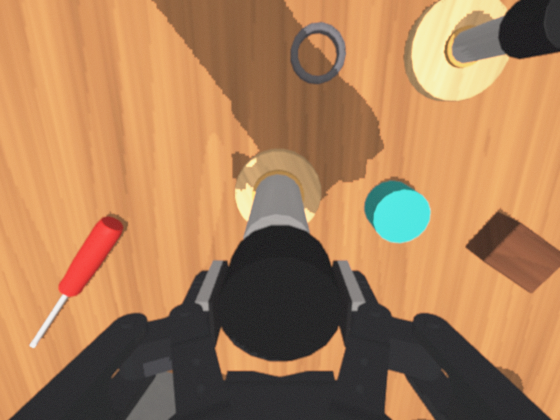

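View pics/s3.png

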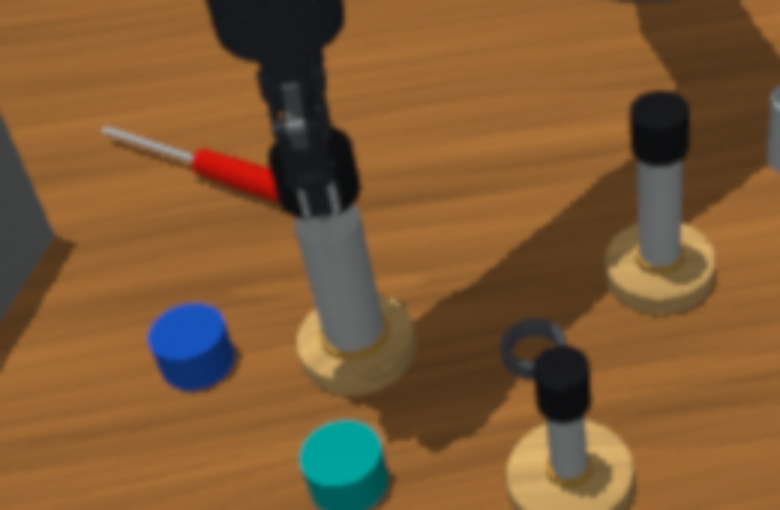

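The cap is held level, and the scene view shows more bare tube below it. Raising, then over to the tray.

step_arm:
  linear:
    - [0, 0, -25]
    - [0, 0, -30]
    - [0, 0, -30]
    - [30, 0, -15]
    - [45, 6, 0]
    - [50, 6, 0]
    - [50, 6, 0]
    - [50, 6, 0]
  rot:
    - [0, 0, 0]
    - [0, 0, 0]
    - [0, 0, 0]
    - [0, 0, 0]
    - [0, 0, 0]
    - [0, 0, 0]
    - [0, 0, 0]
    - [0, 0, 0]
  jaw: [48, 48, 48, 48, 48, 48, 48, 48]

```text
time: 7.65
tcp_pos: [513.8, -101.7, 262.8]
tool_rot: [-3.141, -0.0, 1.571]
wrist_force: [0.7, 0.1, -0.3]
finger_gap: 52.6
```

step_arm:
  linear:
    - [50, 6, 0]
    - [50, 6, 0]
    - [50, 6, 0]
    - [50, 6, 0]
    - [45, 6, 0]
    - [34, 5, 0]
    - [15, 0, 0]
    - [0, 0, 0]
  rot:
    - [0, 0, 0]
    - [0, 0, 0]
    - [0, 0, 0]
    - [0, 0, 0]
    - [0, 0, 0]
    - [0, 0, 0]
    - [0, 0, 0]
    - [0, 0, 0]
  jaw: [48, 48, 48, 48, 48, 48, 48, 48]

```text
time: 8.65
tcp_pos: [548.7, 190.6, 262.7]
tool_rot: [-3.141, 0.001, 1.572]
wrist_force: [-0.1, 0.0, -0.9]
finger_gap: 52.8
```

```bash
python3 - <<'E'
from workcell import ctrl
import cv2
from h import *
P=ctrl.camera_params("wrist")
im=ctrl.camera("wrist")[:,:,::-1].copy()
s=ctrl.get_state();print(s["time"],s["tcp_pos"],s["tool_rot"],s["wrist_force"],s["finger_gap"])
print(proj(P,[549,190,3]))
for u,v in((143,250),(143,325)):pass
np.savez("w4.npz",**P)
cv2.imwrite("pics/w4.png",im)
cv2.imwrite("pics/s4.png",ctrl.camera("scene")[:,:,::-1])
E
```

```text
8.7 [548.95065926 189.23150501 262.96552422] [-3.14104766e+00  1.06845307e-03  1.57011896e+00] [ 0.07650726 -0.45300877  0.0060124 ] 53.095885345599505
[280.27797542 169.5123773 ]
```

View pics/w4.png

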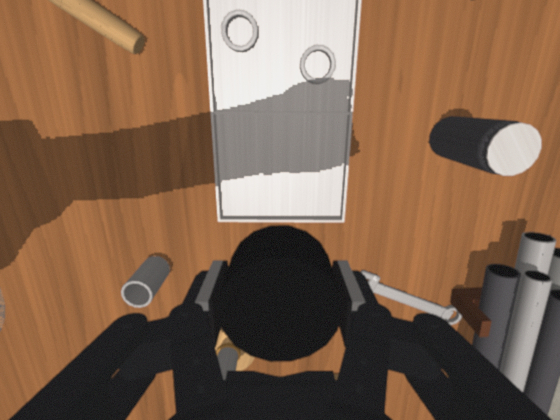

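View pics/s4.png

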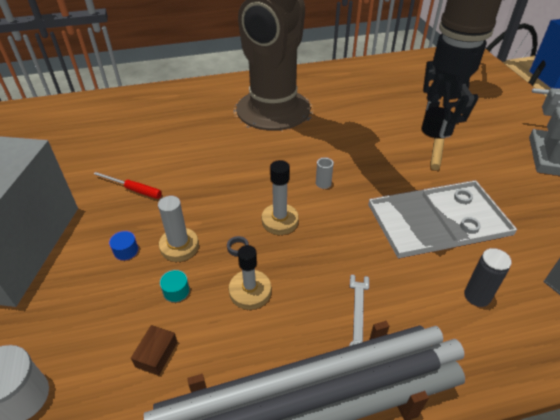

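The wrist view shows the empty half spanning about (216–347, 112–218), and my target projects to (280,169), its middle. The scene view shows the tube bare and the other two still capped. Lowering.

step_arm:
  linear:
    - [0, 0, 25]
    - [0, 0, 40]
    - [0, 0, 40]
    - [0, 0, 40]
    - [0, 0, 40]
    - [0, 0, 30]
    - [0, 0, 15]
    - [0, 0, 0]
  rot:
    - [0, 0, 0]
    - [0, 0, 0]
    - [0, 0, 0]
    - [0, 0, 0]
    - [0, 0, 0]
    - [0, 0, 0]
    - [0, 0, 0]
    - [0, 0, 0]
  jaw: [48, 48, 48, 48, 48, 48, 48, 48]

```text
time: 9.75
tcp_pos: [549.0, 189.3, 33.1]
tool_rot: [-3.141, 0.001, 1.569]
wrist_force: [-1.1, -0.2, -1.1]
finger_gap: 52.9
```

step_arm:
  linear:
    - [0, 0, 8]
    - [0, 0, 6]
    - [0, 0, 4]
    - [0, 0, 3]
    - [0, 0, 0]
    - [0, 0, 0]
  rot:
    - [0, 0, 0]
    - [0, 0, 0]
    - [0, 0, 0]
    - [0, 0, 0]
    - [0, 0, 0]
    - [0, 0, 0]
  jaw: [48, 48, 48, 48, 48, 48]

```text
time: 10.5
tcp_pos: [549.2, 190.6, 12.4]
tool_rot: [3.141, -0.0, 1.571]
wrist_force: [0.5, -1.5, -1.7]
finger_gap: 53.2
```

```bash
python3 - <<'E'
from workcell import ctrl
import cv2
cv2.imwrite("pics/s5.png",cv2.resize(ctrl.camera("scene")[130:270,340:540,::-1],(780,546)))
s=ctrl.get_state();print(s["time"],s["tcp_pos"],s["tool_rot"],s["wrist_force"],s["finger_gap"])
E
```

```text
10.55 [549.21189427 190.54319386  12.41158123] [ 3.14141835e+00 -7.19578401e-05  1.57085281e+00] [0.80849194 0.09599876 0.08010218] 53.29870375115231
```

View pics/s5.png

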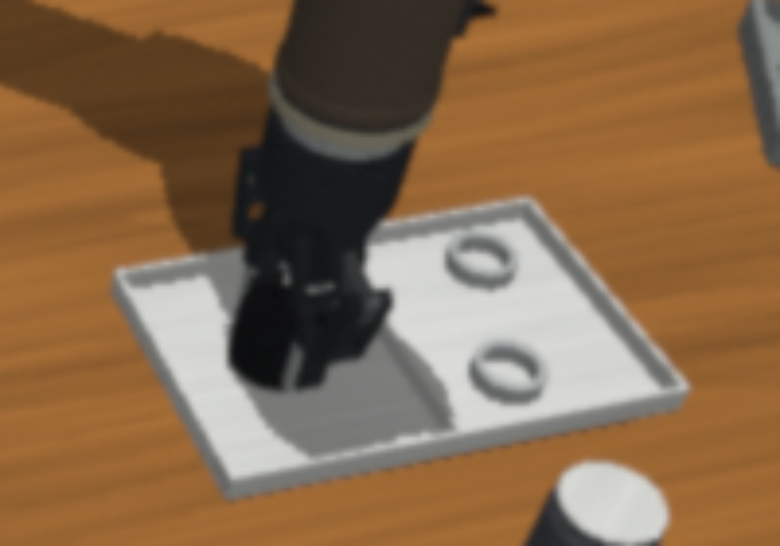

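step_arm:
  linear:
    - [0, 0, 1]
    - [0, 0, 1]
    - [0, 0, 1]
    - [0, 0, 0]
    - [0, 0, 0]
  rot:
    - [0, 0, 0]
    - [0, 0, 0]
    - [0, 0, 0]
    - [0, 0, 0]
    - [0, 0, 0]
  jaw: [48, 48, 48, 48, 48]

```text
time: 11.18
tcp_pos: [549.1, 190.6, 9.3]
tool_rot: [3.142, -0.0, 1.571]
wrist_force: [-0.0, 0.2, -0.1]
finger_gap: 52.9
```

step_arm:
  linear:
    - [0, 0, 1]
    - [0, 0, 0]
    - [0, 0, 0]
  rot:
    - [0, 0, 0]
    - [0, 0, 0]
    - [0, 0, 0]
  jaw: [48, 48, 48]

```text
time: 11.55
tcp_pos: [549.1, 190.5, 8.3]
tool_rot: [-3.142, -0.0, 1.571]
wrist_force: [0.4, -0.1, -0.5]
finger_gap: 53.1
```

step_arm:
  linear:
    - [0, 0, 1]
    - [0, 0, 0]
    - [0, 0, 0]
  rot:
    - [0, 0, 0]
    - [0, 0, 0]
    - [0, 0, 0]
  jaw: [48, 48, 48]

```text
time: 11.92
tcp_pos: [549.1, 190.5, 7.3]
tool_rot: [-3.142, 0.0, 1.571]
wrist_force: [1.4, 0.4, 0.2]
finger_gap: 52.7
```

step_arm:
  linear:
    - [0, 0, 1]
    - [0, 0, 0]
    - [0, 0, 0]
  rot:
    - [0, 0, 0]
    - [0, 0, 0]
    - [0, 0, 0]
  jaw: [48, 48, 48]

```text
time: 12.3
tcp_pos: [549.2, 190.5, 6.5]
tool_rot: [3.141, -0.0, 1.571]
wrist_force: [-1.2, -0.8, 4.1]
finger_gap: 52.6
```

```bash
python3 - <<'E'
from workcell import ctrl
import cv2
cv2.imwrite("pics/s6.png",cv2.resize(ctrl.camera("scene")[170:260,360:470,::-1],(733,600)))
s=ctrl.get_state();print(s["time"],s["tcp_pos"],s["wrist_force"],s["finger_gap"])
E
```

```text
12.35 [549.19476379 190.56575823   6.52023926] [-1.63502801 -0.19632852  5.07697933] 52.89536561610223
```

View pics/s6.png

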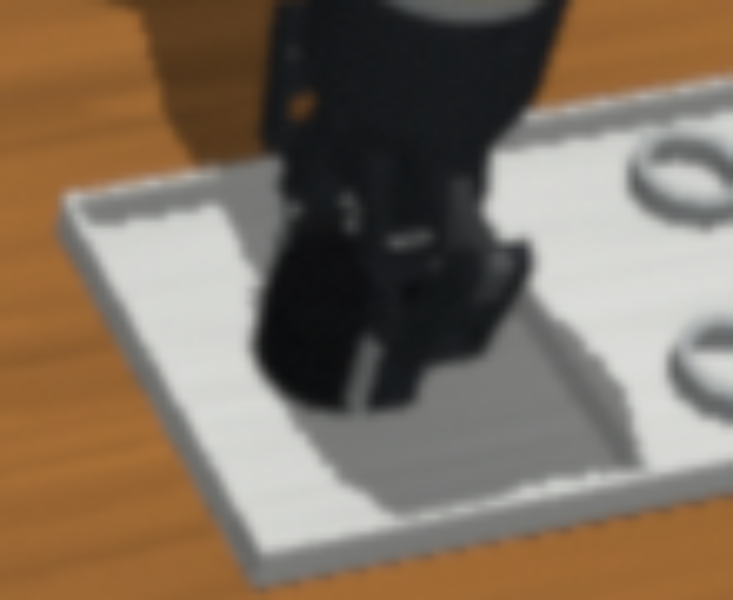

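Contact: 4–5 N upward at TCP z 6.5, exactly where it was predicted. Opening slowly, then moving straight up.

step_arm:
  linear:
    - [0, 0, 0]
    - [0, 0, 0]
    - [0, 0, 0]
    - [0, 0, 0]
    - [0, 0, 0]
    - [0, 0, 0]
    - [0, 0, 0]
    - [0, 0, 0]
  rot:
    - [0, 0, 0]
    - [0, 0, 0]
    - [0, 0, 0]
    - [0, 0, 0]
    - [0, 0, 0]
    - [0, 0, 0]
    - [0, 0, 0]
    - [0, 0, 0]
  jaw: [54, 57, 60, 65, 70, 76, 80, 80]

```text
time: 13.35
tcp_pos: [549.1, 190.5, 6.3]
tool_rot: [3.142, -0.0, 1.571]
wrist_force: [-0.1, -0.5, -0.7]
finger_gap: 79.9
```

step_arm:
  linear:
    - [0, 0, -5]
    - [0, 0, -10]
    - [0, 0, -20]
    - [0, 0, -30]
    - [0, 0, -40]
    - [0, 0, -40]
    - [0, 0, -30]
    - [0, 0, 0]
  rot:
    - [0, 0, 0]
    - [0, 0, 0]
    - [0, 0, 0]
    - [0, 0, 0]
    - [0, 0, 0]
    - [0, 0, 0]
    - [0, 0, 0]
    - [0, 0, 0]
  jaw: [80, 80, 80, 80, 80, 80, 80, 80]

```text
time: 14.35
tcp_pos: [550.7, 190.8, 185.2]
tool_rot: [3.136, -0.003, 1.57]
wrist_force: [-0.1, -0.3, -0.6]
finger_gap: 80.1
```

```bash
python3 - <<'E'
from workcell import ctrl
import cv2
from h import *
P=ctrl.camera_params("wrist");w=ctrl.camera("wrist")[:,:,::-1];b=ctrl.camera("scene")[:,:,::-1]
s=ctrl.get_state();print(s["time"],s["tcp_pos"],s["wrist_force"],s["finger_gap"]);print(proj(P,[549,190,39]))
cv2.imwrite("pics/w7.png",w);cv2.imwrite("pics/s7.png",b)
E
```

```text
14.45 [548.99421796 190.62312889 182.07777109] [-0.43183221 -0.5120415  -0.35580814] 80.03141452046985
[277.25142491 194.20555614]
```

View pics/w7.png

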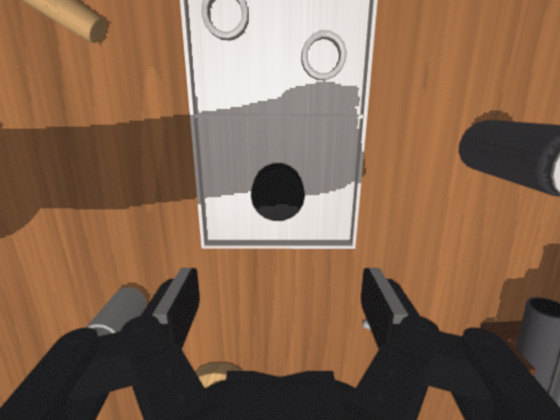

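View pics/s7.png

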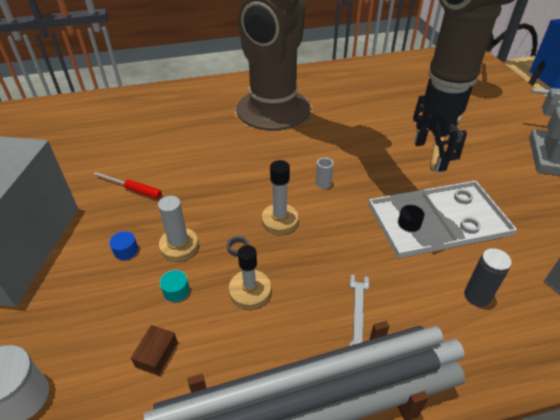

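The wrist view shows the cap flat in the empty half at (278,192), closed top up. The scene view agrees, with the cap at (411,217) and the other two tubes capped. The gripper is clear.

```bash
python3 -c "
from workcell import ctrl
print(ctrl.hand_in(), ctrl.get_state()['time'])"
```

```text
the job is handed in; nothing more can be done
the job is handed in; nothing more can be done
```

I lifted the black cap off the thickest tube and set it down in the middle of the tray's empty half. I lowered it until I felt a 4–5 N touch on the tray floor, then opened the fingers slowly and moved straight up.

The last wrist and scene pictures show the cap flat with its closed side up, inside the empty half and clear of the walls. The other two tubes are still capped, the blue and turquoise look-alikes were not moved, and the gripper was about 180 mm up with no force on it.

The work took about 14.5 s. No check failed. The only mismatches were small: the two camera views differed by about 2 mm, and the finger gap read 53 mm on the 54 mm cap.

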